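Open the stuck resin jar in the jar block

TASK

The lid of the square glass jar of resin lumps is stuck tight. Stand the jar, lid still on, fully down in the square well of the wooden block, which braces it against turning; then unscrew the lid until its threads let go, and lift it straight off while the jar stays in the well. Finish while still holding the lid, level and just above the jar's mouth, with about a centimetre of air between lid and glass, and leave the other things on the counter where they are.

Things in the scene. Friction and masses are not known exactly. Their poses are not given: they have to be found in the camera images.
- jar: The jar to open: clear glass, square 62 x 62 mm, corners rounded 6 mm, straight sides to 74 mm, shoulder to 84 mm, then a round neck 46 mm across to the rim at 102 mm; amber lumps inside, about 0.4 kg with lid. Stands loose on the counter. Origin: centre of its underside; z up; x, y square to the flat sides, so the body looks the same every quarter turn.
- jar_mouth (a point): Centre of the jar's mouth, at rim height. The neck has three short inclined threads with three lugs of the lid under them. The lid unscrews anticlockwise seen from above, rising 2.5 mm. It lets go after about 66 degrees of turn relative to the jar and lifts straight off between 70 and 96 degrees; at about 100 degrees the lugs meet a stop.
- lid: The jar's deep steel twist-off lid: round, 60 mm across, 18 mm high. Origin: centre of its lower (skirt) edge, z up; tight, this is 89 mm above the jar's underside, so the skirt reaches 13 mm below the rim. Stiff at first (roughly 0.7 N m: grip firmly; on the bare counter the whole jar turns with it), easier as it rises. The jar can be carried by its tight lid.
- lid_top (a point): Centre of the lid's flat top, 18 mm above its lower edge; tight, it is 107 mm above the jar's underside. The tight lid may stand up to 3 degrees either way round on the jar.
- block: Beech jar block, 215 x 105 mm, 50 mm high, screwed to the counter. Origin: under the centre of its square well, at counter height; x along the block towards its round well, z up. Square well: 66.5 mm wide, 4 mm chamfer at the mouth, sides along x and y, 57 mm from the near end; floor 12 mm above the counter, 38 mm deep. It lets the jar turn only about 5 degrees.
- pot: Bystander: squat round white pot with black cap, 53 mm across, 52 mm high, standing in the block's round well. Origin: centre of its underside.
- round_jar: Bystander: round white jar with a black cap, 66 mm across, 95 mm high, on the counter. Origin: centre of its underside.
- paint_set: Bystander: flat white watercolour box with 16 pans, 112 x 124 mm, 18 mm high, near the robot. Origin: centre of its underside.
- knife: Bystander: palette knife lying on the counter, 200 mm long, 15 mm thick. Origin: on the counter under the end of its wooden handle where the blade's shank begins; blade along x.
There are look-alikes about, which are no part of the job. What is meant by the lid is not purple or yellow, and is the smaller of those in its own colour.

How it is judged:
On the way, in this order (a step that is already met when the one before it is completed fails the run):
1. the jar stands upright and fully down in the square well with its lid still on (horizontal distance between jar and block below 0.008 m and z of jar in the frame of block between 0.008 and 0.016 m and angle between jar's own z axis and vertical below 0.06 rad and z of lid in the frame of jar below 0.0935 m), for 0.2 s.
2. the lid has come off its threads while the jar stays down in the well (z of lid in the frame of jar above 0.0985 m and horizontal distance between jar and block below 0.008 m and z of jar in the frame of block below 0.016 m), for 0.1 s.
At the end, for the whole second after the job is handed in: Jar upright (3 degrees) and down in the square well (within 4 mm of its floor, centred within 8 mm); the fingers hold the lid still, level within 8 degrees, over the mouth within 15 mm sideways, its lower edge 3 to 30 mm above the rim, not touching the jar (horizontal distance between jar and block below 0.008 m and z of jar in the frame of block below 0.016 m and angle between jar's own z axis and vertical below 0.06 rad and z of lid in the frame of jar between 0.105 and 0.132 m and horizontal distance between lid and jar below 0.015 m and angle between lid's own z axis and vertical below 0.15 rad and linear speed of lid below 0.02 m/s and contact force between the fingers and lid above 2 N and contact force between lid and jar below 0.1 N); the arm keeps its last pose, push and grip.
It fails at once if the jar is tipped over (angle between jar's own z axis and vertical above 0.5 rad).
It fails at once if the lid is carried away, its lower edge more than 80 mm above the jar's rim (z of lid in the frame of jar above 0.182 m).
It fails at once if one of the other things is shifted by more than 20 mm (distance of any of pot, round_jar, paint_set, knife from where it was at the start of the episode above 0.02 m).
It also fails if it takes over 51 s, if anything falls off the work surface, if the arm or the gripper's body presses on something with over 40 N, if the wrist force passes 120 N, or if a joint passes its speed limit or range.

ROBOT

A 7-joint arm with a two-finger parallel gripper is mounted at the origin on the work surface. World frame = base frame: x ahead of the robot, y to its left, z up, the work surface at z = 0. Lengths are in m, angles in rad, forces in N, time in s.
With the tool pointing down it reaches from about 0.425 to 0.875 m from the base axis. Payload 4.7 kg.
Tool frame: the origin (TCP) lies at the very end of the fingers, on their centre line; the grasp point (between the pads) lies behind it (ctrl.tcp_to_grasp is the z of the grasp point in the tool frame, in m); z points along the fingers, y is the line along which they close (so a half turn about z gives the same grasp; the last joint's range is limited). The gripper opens to 87 mm and grips with 3 to 60 N. Pads are 19 mm wide; open, the fingers measure 117 mm over their backs; the gripper's body (75 mm by 190 mm) begins 51 mm behind the grasp point.
Start: joints at [1.253, 0.321, -0.07, 1.45, 0.023, 1.371, -0.057], TCP at [0.212, -0.615, 0.223] pointing down, gripper open.
Joint ranges: [-2.86, 2.86], [-0.3, 2.09], [-1.38, 1.24], [0.06, 2.45], [-1.56, 4.7], [0.09, 2.05], [-2.69, 2.69]. Speed limits (rad/s): [2.57, 2.57, 3.14, 3.14, 3.14, 3.14, 3.14].

INTERFACE

Orientations are given as a rotation vector (axis times angle).
In Python, from bench import ctrl gives the robot as it stands.
- The arm moves only by the tool step_arm, never from a script. Its argument "targets" is a list of rows, each a list of 7 numbers: the shift along the world's x, y, z in cm, then the turn, a rotation vector about the world's x, y, z in degrees, then the opening, from 0 (shut) to 1 (fully open). A call has exactly 5 rows; each row shifts and turns the commanded pose from where the row before left it; what a row does not reach is not made up. A row lasts 1/12 s, in which the tool goes at most 41.7 mm and 7.16 degrees, less where a joint would pass 70% of its speed; a pose out of reach is approached as far as the arm can. A call with a gripper value outside its range is refused whole. The fingers move at their own pace and stop on an object; "force" is the grip in N (left out, the last holds). Time passes only in rows, so rows that do not move let the fingers close, or fill a call up. It gives the time, the measured TCP pose, the force, the opening and the grip force at its end, in the units of the state.
- ctrl.get_state(): the state, without advancing time (a new reading comes with each control period).
- ctrl.get_image(name): name is "scene" or "top" or "wrist"; returns (picture, depth): 480x640x3 uint8, red, green, blue; 480x640 float32, m along the optical axis (not along the pixel's ray), 0 where there is no reading.
- ctrl.camera_params(name): a dict with "intrinsics" (3x3 intrinsics, pixels), "rvec" (rotation vector, rad) and "tvec" (3), from world to camera coordinates, as OpenCV has them; the wrist camera has in their place "hand_eye" (4x4, takes a point from camera to tool coordinates, whose origin is the TCP and whose axes are the flange's). Camera axes: x right, y down, z forward; pixel columns grow to the right and rows downward; lengths in m; the calibration is good to about 2 mm. The wrist camera is an equidistant fisheye: a pixel r from the principal point sees the ray r / f radians off the axis. A picture is of the moment at which its call begins: read the wrist's pose just before it. camera_params takes no time and is no camera call.
- ctrl.close_job(): hands the job in; it is judged then, once.
The state is a dict: "time": time; "joint_positions": joint angles; "qd": joint speeds; "joint_torque": joint torques, N m; "position": TCP position; "tool_rot": TCP orientation; "ft_force": force on the tool from outside, world axes, zero at the start; "torque": the same for the moment, N m; "grip_width": opening from 0.0 (shut) to 1.0 (fully open); "grip_force": force on a finger pad.
Only numpy, scipy, OpenCV 4.12 (cv2) and the standard library are available. Lean on these libraries where they do the work, as an engineer would, in place of code of your own. Each camera call takes 0.05 s, during which the arm holds its last target. There are 200 camera calls.

## Working session

There is one attempt and no reset: what is moved stays moved. The work goes in short steps, Python scripts to look and compute and a tool call to move; the robot and the scene stay as the last step left them, time stands still between calls to the robot, and variables do not carry over. Pictures are saved under pics/ and viewed, at most 10 in all, crops included, and the job is handed in when it is done.

Besides the shell and the picture viewer there is one more tool, called after "Call:" as a command line: name --pt "numbers of a row" for each row, then --argument value for the rest. step_arm: Moves the arm, as the interface text tells. Its arguments: {"type":"object","properties":{"targets":{"type":"array"},"force":{"type":"number"}},"required":["targets"]}

```bash
ls; mkdir -p pics
python3 - <<'E'
from bench import ctrl
import cv2,numpy as np
np.set_printoptions(precision=4,suppress=True)
for n in ("scene","top"):
    im,d=ctrl.get_image(n); cv2.imwrite(f"pics/{n}0.png",im[:,:,::-1]); np.savez(f"{n}0.npz",im=im,d=d)
    print(n,ctrl.camera_params(n))
print(ctrl.camera_params("wrist")); print(ctrl.get_state(),ctrl.tcp_to_grasp)
E
```

```text
pics
scene {'intrinsics': array([[436.1037,   0.    , 320.2744],
       [  0.    , 436.1037, 238.5922],
       [  0.    ,   0.    ,   1.    ]]), 'rvec': array([ 2.0424,  0.7908, -0.4192]), 'tvec': array([-0.3913, -0.1195,  1.5219])}
top {'intrinsics': array([[473.3927,   0.    , 320.1145],
       [  0.    , 473.3927, 237.7824],
       [  0.    ,   0.    ,   1.    ]]), 'rvec': array([ 2.1901, -2.2103,  0.1024]), 'tvec': array([-0.033 ,  0.5317,  1.2393])}
{'intrinsics': array([[371.6483,   0.    , 319.2609],
       [  0.    , 371.6483, 242.0437],
       [  0.    ,   0.    ,   1.    ]]), 'hand_eye': array([[ 0.0001, -0.9575, -0.2885,  0.0795],
       [ 1.    ,  0.0004, -0.0008, -0.0016],
       [ 0.0009, -0.2885,  0.9575, -0.1624],
       [ 0.    ,  0.    ,  0.    ,  1.    ]])}
{'time': 0.1, 'joint_positions': array([ 1.2531,  0.3217, -0.07  ,  1.4516,  0.0226,  1.3708, -0.0569]), 'qd': array([ 0.0001, -0.0015, -0.0008, -0.0039,  0.001 , -0.0008,  0.0001]), 'joint_torque': array([ -0.0004, -49.257 ,  -0.4059, -31.3397,  -0.0641,   0.0396,
         0.0001]), 'position': array([ 0.2115, -0.6141,  0.2216]), 'tool_rot': array([-3.0968, -0.5185,  0.0006]), 'ft_force': array([-0.8784, -0.101 ,  0.5235]), 'torque': array([-0.0299, -0.0185,  0.0057]), 'grip_force': 0.0, 'grip_width': 0.9942925923623449} -0.0187
```

View pics/top0.png

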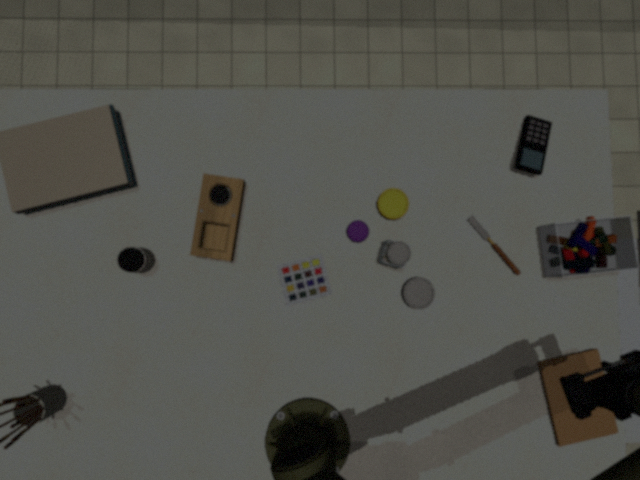

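View pics/scene0.png

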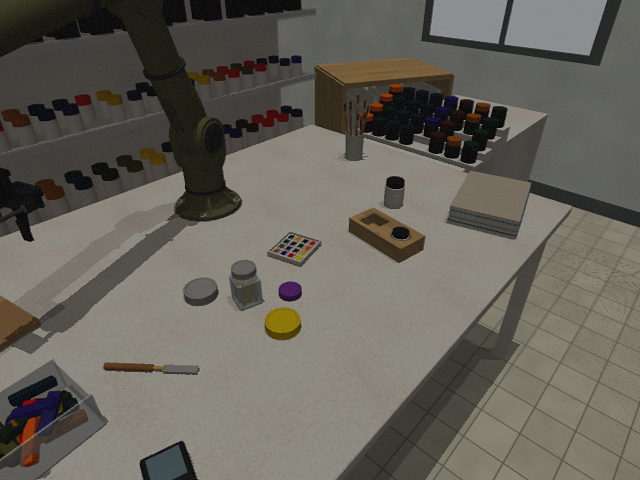

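The top view shows the grey-lidded jar at about (397,252), the loose larger grey lid at (418,292) and the block with its square well at about (214,237). Next I measure these and enlarge the crops.

```bash
cat > h.py <<'E'
import cv2,numpy as np
from scipy.spatial.transform import Rotation as R
from bench import ctrl
np.set_printoptions(precision=4,suppress=True)
def ray(name,uv,z,tcp=None):
    """pixels -> world points on the plane of height z"""
    p=ctrl.camera_params(name);K=np.array(p["intrinsics"]);uv=np.atleast_2d(np.float64(uv))
    q=np.c_[(uv-K[:2,2])/K[0,0],np.ones(len(uv))]
    if name=="wrist":
        th=np.linalg.norm(q[:,:2],axis=1); s=np.where(th>1e-9,np.sin(th)/np.maximum(th,1e-9),1)
        q=np.c_[q[:,:2]*s[:,None],np.cos(th)]
        T=np.eye(4);T[:3,:3]=R.from_rotvec(tcp[1]).as_matrix();T[:3,3]=tcp[0];T=T@p["hand_eye"]
        d=q@T[:3,:3].T;c=T[:3,3]
    else:
        M=R.from_rotvec(p["rvec"]).as_matrix();d=q@M;c=-M.T@p["tvec"]
    return c+d*((np.asarray(z)-c[2])/d[:,2])[:,None]
def tcp():
    s=ctrl.get_state();return s["position"],s["tool_rot"]
E
python3 - <<'E'
from h import *
d=np.load("top0.npz");im=d["im"]
for uv,z in (((397,252),.107),((214,237),.05),((208,217),.05),((220,194),.06),((418,292),.018),((306,281),.018)): print(uv,ray("top",uv,z))
b=lambda a:cv2.convertScaleAbs(a,alpha=2.2)[:,:,::-1]
c=np.hstack([cv2.resize(b(im[232:292,362:422]),(390,390),interpolation=cv2.INTER_CUBIC),cv2.resize(b(im[170:270,175:255]),(312,390),interpolation=cv2.INTER_CUBIC)])
cv2.imwrite("pics/c1.png",c)
E
```

```text
(397, 252) [[ 0.4887 -0.2254  0.107 ]]
(214, 237) [[0.5336 0.2361 0.05  ]]
(208, 217) [[0.5854 0.2518 0.05  ]]
(220, 194) [[0.6435 0.2194 0.06  ]]
(418, 292) [[ 0.3852 -0.296   0.018 ]]
(306, 281) [[0.4174 0.0005 0.018 ]]
```

View pics/c1.png

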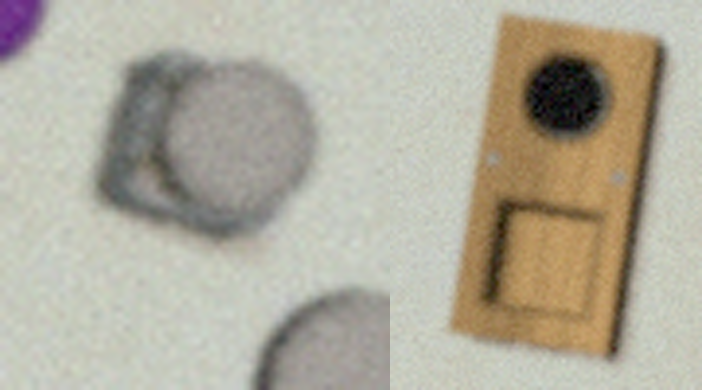

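The jar lid is centred near (0.489,-0.225), with the jar turned some degrees. The block's long axis is roughly along world x. I'll move the wrist camera above the jar.

Call:
step_arm --pt "2 2.8 0.3 0 0 0 1" --pt "2 2.8 0.3 0 0 0 1" --pt "2 2.8 0.3 0 0 0 1" --pt "2 2.8 0.3 0 0 0 1" --pt "2 2.8 0.3 0 0 0 1"

```text
time: 0.52
position: [0.3123, -0.4729, 0.2372]
tool_rot: [-3.098, -0.518, 0.001]
ft_force: [0.8, -0.7, -0.4]
grip_width: 1.001
grip_force: 0.0
```

Call:
step_arm --pt "2 2.8 0.3 0 0 0 1" --pt "2 2.8 0.3 0 0 0 1" --pt "2 2.8 0.3 0 0 0 1" --pt "2 2.8 0.3 0 0 0 1" --pt "2 2.8 0.3 0 0 0 1"

```text
time: 0.93
position: [0.4122, -0.3329, 0.2524]
tool_rot: [-3.098, -0.519, 0.001]
ft_force: [-0.8, -0.7, -0.2]
grip_width: 1.0
grip_force: 0.0
```

Call:
step_arm --pt "2 2.8 0 0 0 0 1" --pt "2 2.8 0 0 0 0 1" --pt "2 2.8 0 0 0 0 1" --pt "1.8 2.5 0 0 0 0 1" --pt "0 0 0 0 0 0 1"

```text
time: 1.35
position: [0.4935, -0.2176, 0.2525]
tool_rot: [-3.092, -0.535, -0.004]
ft_force: [0.8, 0.2, -0.5]
grip_width: 1.004
grip_force: 0.0
```

Call:
step_arm --pt "0 0 0 0 0 0 1" --pt "0 0 0 0 0 0 1" --pt "0 0 0 0 0 0 1" --pt "0 0 0 0 0 0 1" --pt "0 0 0 0 0 0 1"

```text
time: 1.77
position: [0.489, -0.2268, 0.2525]
tool_rot: [3.099, 0.515, -0.0]
ft_force: [0.2, 0.2, 0.5]
grip_width: 0.998
grip_force: 0.0
```

Run:
```python
from h import *
print(ctrl.get_state()); t=tcp(); im,d=ctrl.get_image("wrist"); np.savez("w1.npz",im=im,d=d,p=t[0],r=t[1])
cv2.imwrite("pics/w1.png",cv2.convertScaleAbs(im,alpha=1.8)[:,:,::-1])
```

```text
{'time': 1.7667, 'joint_positions': array([ 0.7791,  0.0927, -0.4195,  1.6699,  0.0387,  1.3873, -0.8872]), 'qd': array([-0.0031, -0.0015, -0.0072,  0.0009,  0.0002, -0.0013, -0.0014]), 'joint_torque': array([ -0.0639, -34.2421,  -1.1352, -31.4015,  -0.0607,  -0.0328,
         0.0021]), 'position': array([ 0.489 , -0.2268,  0.2525]), 'tool_rot': array([ 3.0989,  0.5151, -0.0005]), 'ft_force': array([0.1859, 0.2441, 0.4768]), 'torque': array([ 0.0294, -0.0156, -0.0139]), 'grip_force': 0.0, 'grip_width': 0.9979619573736234}
```

View pics/w1.png

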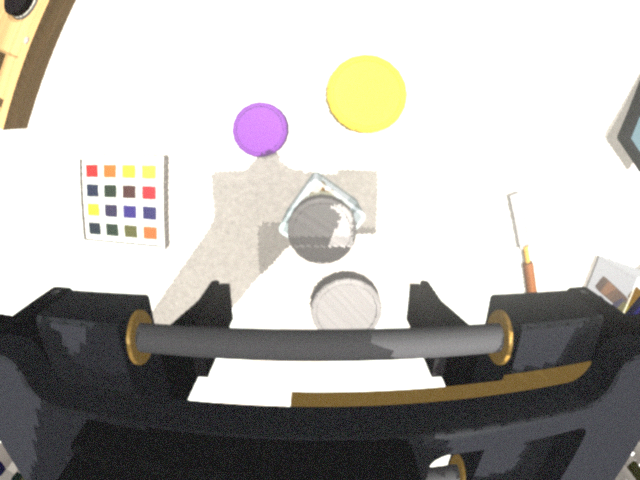

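The wrist view shows the grey lid at about (322,229), with body corners near (318,174), (282,228) and (362,212). I'll enlarge it for yaw.

Run:
```python
from h import *
d=np.load("w1.npz");im=d["im"]
c=cv2.resize(im[164:274,262:382],None,fx=5.45,fy=5.45,interpolation=cv2.INTER_CUBIC)
cv2.imwrite("pics/c2.png",cv2.convertScaleAbs(c,alpha=1.5)[:,:,::-1])
t=(d["p"],d["r"])
print("lid",ray("wrist",(322,229),.107,t))
```

```text
lid [[ 0.4876 -0.2278  0.107 ]]
```

View pics/c2.png

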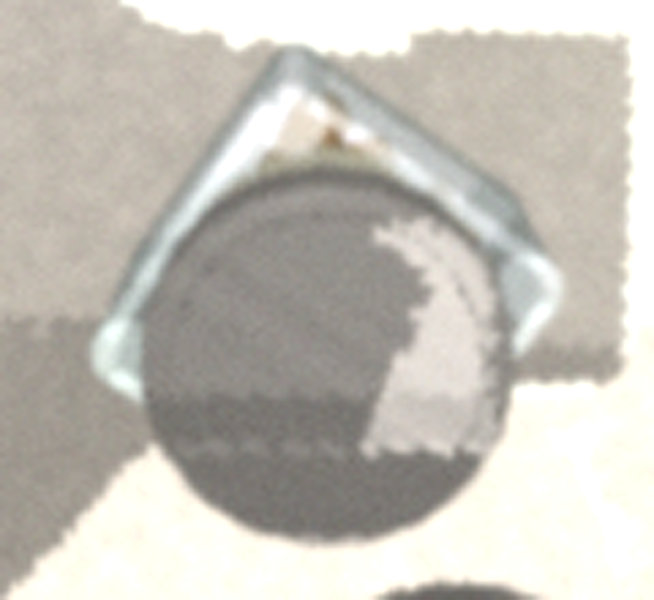

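The crop shows the lid circle and the body. Its shoulder corners are at crop (95,360) and (558,280), and the base edges run (320,52)-(505,190) and (265,75)-(120,310).

Run:
```python
from h import *
d=np.load("w1.npz");t=(d["p"],d["r"])
f=lambda a:np.array(a)/5.45+[262,164]-.4
def yaw(a,b,z,off):
    A=ray("wrist",f(a),z,t)[0];B=ray("wrist",f(b),z,t)[0];v=B-A
    print(A,B,"len",np.linalg.norm(v),"mid",(A+B)/2,"yaw",(np.degrees(np.arctan2(v[1],v[0]))+off)%90)
yaw((95,360),(558,280),.072,45)
yaw((320,52),(505,190),0.003,0)
yaw((265,75),(120,310),0.003,0)
print(ray("wrist",f((290,42)),0.,t))
# top view: block and jar
T=np.load("top0.npz")["im"]
g=cv2.cvtColor(T,cv2.COLOR_RGB2HSV)
m=((g[...,0]>8)&(g[...,0]<25)&(g[...,1]>70)).astype(np.uint8);m[:165]=0;m[280:]=0;m[:,:170]=0;m[:,260:]=0
c=max(cv2.findContours(m,0,2)[0],key=cv2.contourArea)
b=cv2.boxPoints(cv2.minAreaRect(c));P=ray("top",b,.05);print(b,P)
for i in range(4):
    v=P[(i+1)%4]-P[i];print(np.linalg.norm(v),np.degrees(np.arctan2(v[1],v[0])))
f=lambda a:(np.array(a)-[390,0])/3.9+[175,170]-.4
W=ray("top",f([[505,203],[604,212],[590,314],[490,304]]),.05);print(W,W.mean(0))
d2=ctrl.get_image("top")
```

```text
[ 0.4651 -0.1923  0.072 ] [ 0.505  -0.2642  0.072 ] len 0.08227846061315464 mid [ 0.485  -0.2283  0.072 ] yaw 73.99808404343011
[ 0.522  -0.2147  0.003 ] [ 0.5074 -0.2602  0.003 ] len 0.047697067969858536 mid [ 0.5147 -0.2375  0.003 ] yaw 72.19798307388969
[ 0.5139 -0.2057  0.003 ] [ 0.4573 -0.1926  0.003 ] len 0.058088960021074026 mid [ 0.4856 -0.1991  0.003 ] yaw 76.99632815599111
[[ 0.5216 -0.2084  0.    ]]
[[190.064  254.8503]
 [203.1623 172.986 ]
 [245.4009 179.7441]
 [232.3026 261.6085]] [[0.4882 0.297  0.05  ]
 [0.7004 0.2649 0.05  ]
 [0.6821 0.1557 0.05  ]
 [0.4698 0.1891 0.05  ]]
0.21459500041074456 -8.586856991296989
0.11075842544065871 -99.50046139956525
0.21487167515519992 171.05355562762855
0.10941481336629093 80.34563039011748
[[0.5735 0.2618 0.05  ]
 [0.567  0.1966 0.05  ]
 [0.4995 0.2056 0.05  ]
 [0.5067 0.2712 0.05  ]] [0.5367 0.2338 0.05  ]
```

Call:
step_arm --pt "0.3 3.3 0 0 0 0 1" --pt "0.3 3.3 0 0 0 0 1" --pt "0.3 3.3 0 0 0 0 1" --pt "0.3 3.3 0 0 0 0 1" --pt "0.3 3.3 0 0 0 0 1"

```text
time: 2.28
position: [0.5046, -0.0594, 0.2528]
tool_rot: [3.098, 0.517, 0.001]
ft_force: [0.6, 0.1, 0.2]
grip_width: 1.0
grip_force: 0.0
```

Call:
step_arm --pt "0.3 3.3 0 0 0 0 1" --pt "0.3 3.3 0 0 0 0 1" --pt "0.3 3.3 0 0 0 0 1" --pt "0.3 3.3 0 0 0 0 1" --pt "0.3 3.3 0 0 0 0 1"

```text
time: 2.7
position: [0.5197, 0.1056, 0.2529]
tool_rot: [3.098, 0.517, 0.001]
ft_force: [-0.2, -0.1, 0.4]
grip_width: 1.001
grip_force: 0.0
```

Call:
step_arm --pt "0.3 3.3 0 0 0 0 1" --pt "0.3 3.3 0 0 0 0 1" --pt "0.3 3.3 0 0 0 0 1" --pt "0.3 2 0 0 0 0 1" --pt "0 0 0 0 0 0 1"

```text
time: 3.12
position: [0.5305, 0.2293, 0.2527]
tool_rot: [-3.093, -0.53, -0.0]
ft_force: [-0.9, -0.3, -0.3]
grip_width: 0.996
grip_force: 0.0
```

Call:
step_arm --pt "0 0 0 0 0 0 1" --pt "0 0 0 0 0 0 1" --pt "0 0 0 0 0 0 1" --pt "0 0 0 0 0 0 1" --pt "0 0 0 0 0 0 1"

```text
time: 3.53
position: [0.5321, 0.222, 0.2527]
tool_rot: [3.098, 0.515, 0.0]
ft_force: [-0.1, -0.1, -0.2]
grip_width: 0.995
grip_force: 0.0
```

Run:
```python
from h import *
print(ctrl.get_state()); t=tcp(); im,d=ctrl.get_image("wrist"); np.savez("w2.npz",im=im,d=d,p=t[0],r=t[1])
cv2.imwrite("pics/w2.png",cv2.convertScaleAbs(im[60:380,100:520],alpha=1.5)[:,:,::-1].repeat(1,0))
c=cv2.imread("pics/w2.png");cv2.imwrite("pics/w2.png",cv2.resize(c,None,fx=1.8,fy=1.8))
```

```text
{'time': 3.5333, 'joint_positions': array([ 0.2429,  0.2289, -0.797 ,  1.5721,  0.1659,  1.4104, -1.8087]), 'qd': array([-0.003 ,  0.0009, -0.0077, -0.0014, -0.0005, -0.0024, -0.0016]), 'joint_torque': array([ -0.0226, -35.2581,  -5.0157, -31.1688,   0.0015,  -0.0806,
         0.0023]), 'position': array([0.5321, 0.222 , 0.2527]), 'tool_rot': array([3.0983, 0.5153, 0.0003]), 'ft_force': array([-0.0802, -0.1107, -0.1788]), 'torque': array([-0.0001,  0.011 , -0.0164]), 'grip_force': 0.0, 'grip_width': 0.994732946074013}
```

View pics/w2.png

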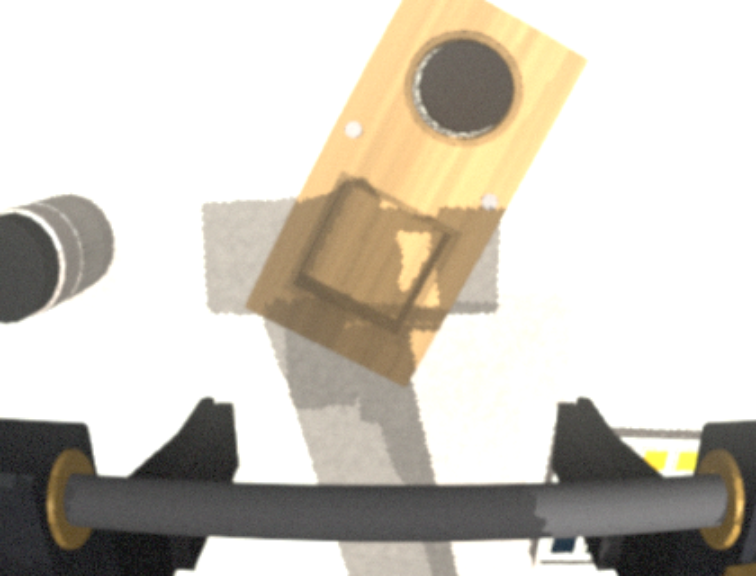

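The wrist view shows the block's near corners at crop (247,304) and (408,386) and its far right corner at (585,62). The well outline is roughly (345,178), (460,235), (398,332) and (295,285).

Run:
```python
from h import *
d=np.load("w2.npz");t=(d["p"],d["r"])
f=lambda a:np.array(a)/1.8+[100,60]-.3
# refine edges of block by colour mask
im=d["im"];g=cv2.cvtColor(im,cv2.COLOR_RGB2HSV)
m=((g[...,0]>8)&(g[...,0]<28)&(g[...,1]>60)).astype(np.uint8);m[:62]=0;m[280:]=0;m[:,:215]=0;m[:,440:]=0
c=max(cv2.findContours(m,0,1)[0],key=cv2.contourArea)[:,0].astype(float)
def fit(a,b):
    a,b=f(a),f(b);v=(b-a)/np.linalg.norm(b-a);n=np.array([-v[1],v[0]])
    s=(c-a)@v;k=(abs((c-a)@n)<3)&(s>5)&(s<np.linalg.norm(b-a)-5)
    P=ray("wrist",c[k],.05,t)[:,:2];l=cv2.fitLine(P.astype(np.float32),2,0,.001,.001).ravel()
    print(k.sum(),l,"ang",np.degrees(np.arctan2(l[1],l[0])));return l
L=fit((247,304),(400,5));N=fit((247,304),(408,386));F=fit((408,386),(585,62))
x=lambda a,b:a[2:]+a[:2]*np.linalg.solve(np.c_[a[:2],-b[:2]],b[2:]-a[2:])[0]
A,B=x(L,N),x(F,N);u=L[:2]*np.sign(L[0]);u2=F[:2]*np.sign(F[0]);ux=(u+u2)/np.linalg.norm(u+u2)
print(A,B,"width",np.linalg.norm(A-B),"yaw",np.degrees(np.arctan2(ux[1],ux[0])),"well from edges",(A+B)/2+.057*ux)
W=ray("wrist",f([[345,178],[460,235],[398,332],[295,285]]),.05,t);print(W,W.mean(0))
for i in range(4): v=W[(i+1)%4]-W[i];print(np.linalg.norm(v),np.degrees(np.arctan2(v[1],v[0])))
```

```text
158 [ 0.988  -0.1547  0.5822  0.2844] ang -8.899982
81 [0.1588 0.9873 0.4792 0.2478] ang 80.860886
170 [ 0.9879 -0.1552  0.578   0.1802] ang -8.929958
[0.4875 0.2992] [0.4711 0.197 ] width 0.103559054 yaw -8.91497 well from edges [0.5356 0.2393]
[[0.5745 0.2673 0.05  ]
 [0.5651 0.1974 0.05  ]
 [0.501  0.2116 0.05  ]
 [0.5084 0.2756 0.05  ]] [0.5372 0.238  0.05  ]
0.07049407210684318 -97.65086569172533
0.06561887148715752 167.50171443525116
0.06438936606293946 83.40088211629546
0.06656851011654381 -7.159748530586747
```

Call:
step_arm --pt "-0.3 -3.2 0 0 0 0 1" --pt "-0.3 -3.2 0 0 0 0 1" --pt "-0.3 -3.2 0 0 0 0 1" --pt "-0.3 -3.2 0 0 0 0 1" --pt "-0.3 -3.2 0 0 0 0 1"

```text
time: 4.0
position: [0.5163, 0.0615, 0.2528]
tool_rot: [3.098, 0.518, 0.001]
ft_force: [-0.3, -0.3, -0.0]
grip_width: 1.003
grip_force: 0.0
```

Call:
step_arm --pt "-0.3 -3.2 0 0 0 0 1" --pt "-0.3 -3.2 0 0 0 0 1" --pt "-0.3 -3.2 0 0 0 0 1" --pt "-0.3 -3.2 0 0 0 0 1" --pt "-0.3 -3.2 0 0 0 0 1"

```text
time: 4.42
position: [0.5012, -0.0985, 0.2529]
tool_rot: [3.098, 0.517, 0.001]
ft_force: [-0.1, 0.7, -0.7]
grip_width: 1.0
grip_force: 0.0
```

Call:
step_arm --pt "-0.3 -3.2 0 0 0 0 1" --pt "-0.3 -3.2 0 0 0 0 1" --pt "-0.3 -3.2 0 0 0 0 1" --pt "-0.5 -3.4 0 0 0 0 1" --pt "0 0 0 0 0 0 1"

```text
time: 4.83
position: [0.4848, -0.2357, 0.2522]
tool_rot: [3.098, 0.5, -0.003]
ft_force: [-0.3, -0.9, 0.3]
grip_width: 1.001
grip_force: 0.0
```

Call:
step_arm --pt "0 0 -1.6 0 0 0 1" --pt "0 0 -1.6 0 0 0 1" --pt "0 0 -1.6 0 0 0 1" --pt "0 0 -1.6 0 0 0 1" --pt "0 0 0 0 0 0 1"

```text
time: 5.25
position: [0.4855, -0.226, 0.1854]
tool_rot: [-3.095, -0.517, 0.007]
ft_force: [0.2, 0.6, -0.6]
grip_width: 0.998
grip_force: 0.0
```

Run:
```python
from h import *
t=tcp(); print(t); im,d=ctrl.get_image("wrist"); np.savez("w3.npz",im=im,d=d,p=t[0],r=t[1])
cv2.imwrite("pics/w3.png",cv2.convertScaleAbs(im,alpha=1.5)[:,:,::-1])
```

```text
(array([ 0.4855, -0.226 ,  0.1854]), array([-3.0954, -0.5173,  0.0071]))
```

View pics/w3.png

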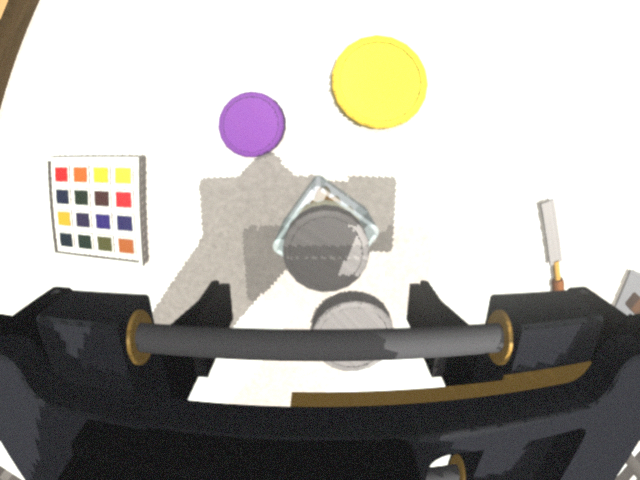

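The lid circle is centred at about (326.5,249). The body's shoulder corners are at about (274,244) and (378,231).

Run:
```python
from h import *
d=np.load("w3.npz");t=(d["p"],d["r"])
P=ray("wrist",[(326.5,249),(284,249),(369,249),(326.5,207),(326.5,291)],.107,t);print(P)
print((P[1]+P[2])/2,np.linalg.norm(P[1]-P[2]),(P[3]+P[4])/2,np.linalg.norm(P[3]-P[4]))
A,B=ray("wrist",[(275,244.5),(378,231)],.072,t);v=B-A;print(A,B,(A+B)/2,np.linalg.norm(v),(np.degrees(np.arctan2(v[1],v[0]))+45)%90)
# yaw from the base's visible edges, points where glass meets counter shadow
```

```text
[[ 0.488  -0.2281  0.107 ]
 [ 0.4785 -0.2007  0.107 ]
 [ 0.4974 -0.2556  0.107 ]
 [ 0.5155 -0.2185  0.107 ]
 [ 0.4584 -0.2385  0.107 ]]
[ 0.488  -0.2281  0.107 ] 0.05814032222394433 [ 0.4869 -0.2285  0.107 ] 0.06050527138544223
[ 0.4677 -0.1931  0.072 ] [ 0.5042 -0.2652  0.072 ] [ 0.4859 -0.2292  0.072 ] 0.08082328927911249 71.85272414696838
```

Call:
step_arm --pt "0.2 -0.2 -1.6 0 0 0 1" --pt "0 0 -1.6 0 0 0 1" --pt "0 0 -1.6 0 0 0 1" --pt "0 0 -1.6 0 0 0 1" --pt "0 0 -1.4 0 0 0 1"

```text
time: 5.72
position: [0.4903, -0.229, 0.1112]
tool_rot: [3.097, 0.518, 0.002]
ft_force: [-0.5, -0.0, -0.5]
grip_width: 1.002
grip_force: 0.0
```

Call:
step_arm --pt "0 0 -1 0 0 0 1" --pt "0 0 -1 0 0 0 1" --pt "0 0 0 0 0 0 1" --pt "0 0 0 0 0 0 1" --pt "0 0 0 0 0 0 1"

```text
time: 6.13
position: [0.4904, -0.2288, 0.0915]
tool_rot: [3.098, 0.519, 0.002]
ft_force: [0.7, 0.1, 0.3]
grip_width: 1.002
grip_force: 0.0
```

Call:
step_arm --pt "-0.3 0.1 -0.4 0 0 0 1" --pt "0 0 0 0 0 0 1" --pt "0 0 0 0 0 0 1" --pt "0 0 0 0 0 0 0.7" --pt "0 0 0 0 0 0 0.6" --force 30

```text
time: 6.55
position: [0.4868, -0.2276, 0.0868]
tool_rot: [3.098, 0.519, 0.0]
ft_force: [-0.4, 0.3, 0.1]
grip_width: 0.92
grip_force: 0.0
```

Call:
step_arm --pt "0 0 0 0 0 0 0.5" --pt "0 0 0 0 0 0 0.5" --pt "0 0 0 0 0 0 0.4" --pt "0 0 0 0 0 0 0.3" --pt "0 0 0 0 0 0 0.3" --force 30

```text
time: 6.97
position: [0.4872, -0.2283, 0.0869]
tool_rot: [3.097, 0.518, 0.001]
ft_force: [0.1, -2.0, -0.2]
grip_width: 0.685
grip_force: 30.0
```

Call:
step_arm --pt "0 0 0 0 0 0 0" --pt "0 0 0 0 0 0 0" --pt "0 0 0 0 0 0 0" --pt "0 0 0 0 0 0 0" --pt "0 0 0 0 0 0 0" --force 60

```text
time: 7.38
position: [0.4871, -0.2281, 0.0869]
tool_rot: [3.097, 0.518, 0.001]
ft_force: [0.8, -3.2, 1.3]
grip_width: 0.679
grip_force: 60.0
```

Call:
step_arm --pt "0 0 0.5 0 0 0 0" --pt "0 0 1 0 0 0 0" --pt "0 0 1.5 0 0 0 0" --pt "0 0 1.5 0 0 0 0" --pt "0 0 1.5 0 0 0 0"

```text
time: 7.8
position: [0.4857, -0.2261, 0.1467]
tool_rot: [-3.095, -0.52, 0.004]
ft_force: [0.2, -0.4, -4.1]
grip_width: 0.68
grip_force: 60.0
```

Call:
step_arm --pt "0 0 1.5 0 0 0 0" --pt "0 0 1.5 0 0 0 0" --pt "0 0 1.5 0 0 0 0" --pt "0 0 0.5 0 0 0 0" --pt "0.1 0.8 0 0 0 0 0"

```text
time: 8.22
position: [0.4876, -0.2208, 0.1976]
tool_rot: [3.098, 0.515, 0.001]
ft_force: [-0.3, 0.4, -4.3]
grip_width: 0.687
grip_force: 60.0
```

Call:
step_arm --pt "0.2 1.6 0 0 0 0 0" --pt "0.2 2.2 0 0 0 1 0" --pt "0.3 2.4 0 0 0 1 0" --pt "0.3 2.4 0 0 0 1 0" --pt "0.2 2.4 0 0 0 1 0"

```text
time: 8.63
position: [0.4989, -0.106, 0.1954]
tool_rot: [-3.075, -0.632, 0.003]
ft_force: [0.5, 0.3, -3.9]
grip_width: 0.68
grip_force: 60.0
```

Call:
step_arm --pt "0.2 2.4 0 0 0 1 0" --pt "0.3 2.4 0 0 0 1 0" --pt "0.3 2.4 0 0 0 1 0" --pt "0.3 2.4 0 0 0 1 0" --pt "0.2 2.4 0 0 0 0 0"

```text
time: 9.05
position: [0.5113, 0.0139, 0.1955]
tool_rot: [-3.052, -0.739, 0.003]
ft_force: [-0.3, 0.3, -3.7]
grip_width: 0.679
grip_force: 60.0
```

Call:
step_arm --pt "0.3 2.4 0 0 0 0 0" --pt "0.3 2.4 0 0 0 0 0" --pt "0.3 2.4 0 0 0 0 0" --pt "0.3 2.4 0 0 0 0 0" --pt "0.3 2.4 0 0 0 0 0"

```text
time: 9.47
position: [0.5257, 0.1335, 0.1955]
tool_rot: [-3.053, -0.738, 0.004]
ft_force: [0.2, 0.0, -3.5]
grip_width: 0.681
grip_force: 60.0
```

Call:
step_arm --pt "0.3 2.4 0 0 0 0 0" --pt "0.3 2 0 0 0 0 0" --pt "0.2 1.5 0 0 0 0 0" --pt "0 0.8 0 0 0 0 0" --pt "0 0 0 0 0 0 0"

```text
time: 9.88
position: [0.5335, 0.2012, 0.1958]
tool_rot: [-3.051, -0.742, 0.003]
ft_force: [-0.9, 0.3, -4.0]
grip_width: 0.681
grip_force: 60.0
```

Call:
step_arm --pt "0 0 0 0 0 0 0" --pt "0 0 0 0 0 0 0" --pt "0 0 0 0 0 0 0" --pt "0 0 0 0 0 0 0" --pt "0 0 0 0 0 0 0"

```text
time: 10.3
position: [0.5359, 0.1964, 0.1966]
tool_rot: [3.055, 0.731, -0.0]
ft_force: [-0.5, -0.5, -4.6]
grip_width: 0.678
grip_force: 60.0
```

Run:
```python
from h import *
s=ctrl.get_state();print(s); t=tcp(); im,d=ctrl.get_image("wrist"); np.savez("w4.npz",im=im,d=d,p=t[0],r=t[1])
a=cv2.convertScaleAbs(im[100:400,150:500],alpha=1.5)[:,:,::-1]
im2,_=ctrl.get_image("scene");np.savez("s4.npz",im=im2)
b=cv2.convertScaleAbs(cv2.resize(im2[140:280,310:450],(420,420),interpolation=cv2.INTER_CUBIC),alpha=1.8)[:,:,::-1]
a=cv2.resize(a,(380,326)); o=np.zeros((420,800,3),np.uint8);o[:326,:380]=a;o[:,380:]=b
cv2.imwrite("pics/w4.png",o)
```

```text
{'time': 10.3, 'joint_positions': array([ 0.2735,  0.245 , -0.7753,  1.667 ,  0.1775,  1.3023, -1.6351]), 'qd': array([-0.0039,  0.0028, -0.0052, -0.0039,  0.0006, -0.001 , -0.0015]), 'joint_torque': array([ -0.0087, -37.5409,  -5.5541, -32.2778,  -0.0098,  -0.0631,
         0.0016]), 'position': array([0.5359, 0.1964, 0.1966]), 'tool_rot': array([ 3.0547,  0.7312, -0.0001]), 'ft_force': array([-0.5475, -0.4875, -4.5642]), 'torque': array([0.0269, 0.0197, 0.0284]), 'grip_force': 59.99850961030461, 'grip_width': 0.6782584053667563}
```

View pics/w4.png

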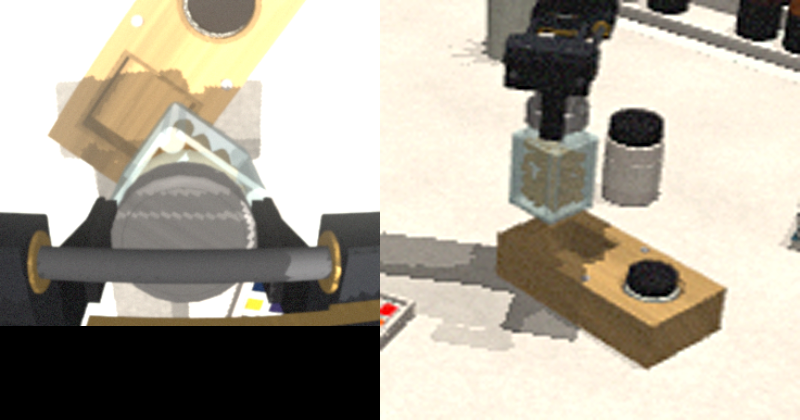

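The wrist crop (left) shows the jar hanging upright short of the well, with its leading base corner at about (178,103). The scene crop confirms it is level above the block. I'll enlarge once to measure the jar edges against the well.

Run:
```python
from h import *
im=np.load("w4.npz")["im"]
c=cv2.resize(im[140:290,190:400],None,fx=3.8,fy=3.8,interpolation=cv2.INTER_CUBIC)
cv2.imwrite("pics/c5.png",cv2.convertScaleAbs(c,alpha=1.3)[:,:,::-1])
```

```text
(no output)
```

View pics/c5.png

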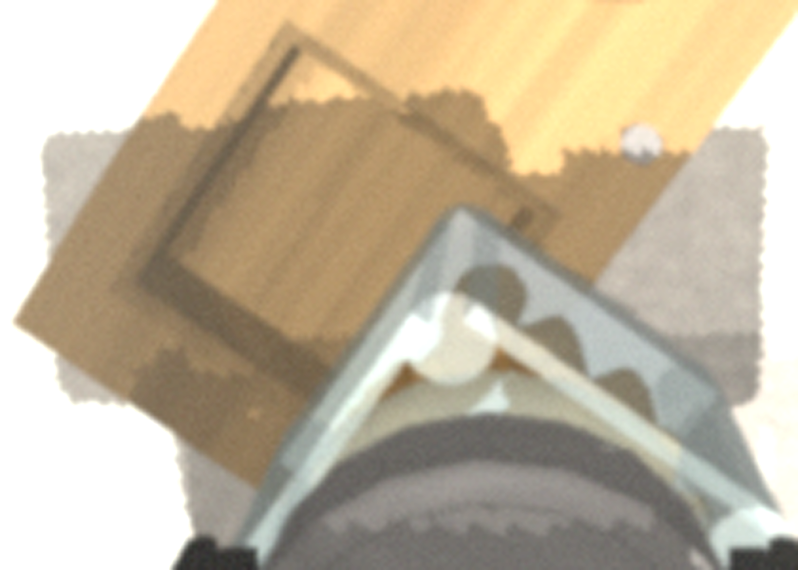

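In this crop the jar's base edges run (485,216)-(712,386) and (438,222)-(305,412). The well's chamfer corners are (287,20), (560,212) and (135,275).

Run:
```python
from h import *
d=np.load("w4.npz");t=(d["p"],d["r"])
f=lambda a:np.array(a,float)/3.8+[190,140]-.37
def seg(n,a,b,z):
    A,B=ray("wrist",f([a,b]),z,t);v=B-A;print(n,A,B,np.linalg.norm(v),"ang%90",np.degrees(np.arctan2(v[1],v[0]))%90-90);return A,B
h=.1097
a=seg("jarR",(485,216),(712,386),h);b=seg("jarL",(438,222),(305,412),h)
# jar centre from the two edges, 31 mm inside
ua=(a[1]-a[0])[:2];ua/=np.linalg.norm(ua);ub=(b[1]-b[0])[:2];ub/=np.linalg.norm(ub)
k=np.linalg.solve(np.c_[ua,-ub],(b[0]-a[0])[:2]);c=a[0][:2]+ua*k[0];print("corner",c,"centre",c+.031*(ua+ub), "tcp",t[0])
seg("well1",(287,20),(560,212),.05);seg("well2",(287,20),(135,275),.05)
seg("blk left",(215,0),(15,320),.05);seg("blk near",(15,320),(250,488),.05);
```

```text
jarR [0.5674 0.2159 0.1097] [0.5582 0.164  0.1097] 0.05270505491540815 ang%90 -10.03711818844117
jarL [0.5626 0.2229 0.1097] [0.5194 0.2292 0.1097] 0.043690154258400685 ang%90 -8.296672412466705
corner [0.5685 0.2221] centre [0.5324 0.196 ] tcp [0.5359 0.1964 0.1966]
well1 [0.5777 0.2699 0.05  ] [0.5664 0.1972 0.05  ] 0.0736190337870274 ang%90 -8.83785103575677
well2 [0.5777 0.2699 0.05  ] [0.5104 0.2771 0.05  ] 0.06771306885703283 ang%90 -6.059888168416336
blk left [0.5749 0.2864 0.05  ] [0.4875 0.2994 0.05  ] 0.08833881960611857 ang%90 -8.460534357195144
blk near [0.4875 0.2994 0.05  ] [0.4754 0.232  0.05  ] 0.06845454179333142 ang%90 -10.182185155471743
```

Call:
step_arm --pt "0.1 1 0 0 0 0 0" --pt "0.1 1.2 0 0 0 0 0" --pt "0 1.2 0 0 0 0 0" --pt "0 0.9 0 0 0 0 0" --pt "0 0 0 0 0 0 0"

```text
time: 10.82
position: [0.5367, 0.2443, 0.1968]
tool_rot: [-3.051, -0.74, -0.0]
ft_force: [-0.5, 0.6, -3.5]
grip_width: 0.679
grip_force: 60.0
```

Call:
step_arm --pt "0 0 -0.8 0 0 0 0" --pt "0 0 -1 0 0 0 0" --pt "0 0 -1 0 0 0 0" --pt "0 0 -1 0 0 0 0" --pt "0 0 -0.7 0 0 0 0"

```text
time: 11.23
position: [0.5371, 0.2392, 0.1494]
tool_rot: [3.054, 0.732, -0.004]
ft_force: [0.4, 0.3, -4.1]
grip_width: 0.684
grip_force: 60.0
```

Call:
step_arm --pt "0 0 -0.3 0 0 0 0" --pt "0 0 0 0 0 0 0" --pt "0 0 0 0 0 0 0" --pt "0 0 0 0 0 0 0" --pt "0 0 0 0 0 0 0"

```text
time: 11.65
position: [0.5381, 0.2407, 0.1493]
tool_rot: [-3.055, -0.734, -0.002]
ft_force: [-0.5, 0.2, -3.8]
grip_width: 0.68
grip_force: 60.0
```

Call:
step_arm --pt "0 -0.1 -0.4 0 0 0 0" --pt "0 0 -0.4 0 0 0 0" --pt "0 0 -0.4 0 0 0 0" --pt "0 0 -0.3 0 0 0 0" --pt "0 0 -0.3 0 0 0 0"

```text
time: 12.07
position: [0.5375, 0.2393, 0.13]
tool_rot: [3.055, 0.734, -0.001]
ft_force: [-0.4, -0.6, -3.9]
grip_width: 0.682
grip_force: 60.0
```

Call:
step_arm --pt "0 0 -0.2 0 0 0 0" --pt "0 0 -0.2 0 0 0 0" --pt "0 0 0 0 0 0 0" --pt "0 0 0 0 0 0 0" --pt "0 0 0 0 0 0 0"

```text
time: 12.48
position: [0.5378, 0.2395, 0.1267]
tool_rot: [-3.055, -0.734, -0.0]
ft_force: [0.7, -0.2, -4.1]
grip_width: 0.684
grip_force: 60.0
```

Already 10 mm into the well with no contact force, so I continue down.

Call:
step_arm --pt "0 0 -0.4 0 0 0 0" --pt "0 0 -0.5 0 0 0 0" --pt "0 0 -0.5 0 0 0 0" --pt "0 0 -0.5 0 0 0 0" --pt "0 0 -0.3 0 0 0 0"

```text
time: 12.9
position: [0.5372, 0.2391, 0.1034]
tool_rot: [3.055, 0.734, -0.002]
ft_force: [0.1, -0.6, -4.4]
grip_width: 0.68
grip_force: 60.0
```

Call:
step_arm --pt "0 0 -0.2 0 0 0 0" --pt "0 0 -0.2 0 0 0 0" --pt "0 0 -0.1 0 0 0 0" --pt "0 0 0 0 0 0 0" --pt "0 0 0 0 0 0 0"

```text
time: 13.32
position: [0.5378, 0.2395, 0.0997]
tool_rot: [3.055, 0.734, 0.0]
ft_force: [-0.4, 0.1, -3.8]
grip_width: 0.68
grip_force: 60.0
```

Call:
step_arm --pt "0 0 -0.1 0 0 0 0" --pt "0 0 0 0 0 0 0" --pt "0 0 0 0 0 0 0" --pt "0 0 0 0 0 0 0" --pt "0 0 0 0 0 0 0"

```text
time: 13.73
position: [0.538, 0.2395, 0.0989]
tool_rot: [3.055, 0.734, 0.001]
ft_force: [0.8, -0.3, -1.8]
grip_width: 0.678
grip_force: 60.0
```

Call:
step_arm --pt "0 0 -0.1 0 0 0 0" --pt "0 0 0 0 0 0 0" --pt "0 0 0 0 0 0 0" --pt "0 0 0 0 0 0 0" --pt "0 0 0 0 0 0 0"

```text
time: 14.15
position: [0.5384, 0.2395, 0.0987]
tool_rot: [3.054, 0.733, 0.002]
ft_force: [-0.0, -1.7, 5.3]
grip_width: 0.68
grip_force: 60.0
```

Call:
step_arm --pt "0 0 0 0 0 4 0" --pt "0 0 0 0 0 5 0" --pt "0 0 0.02 0 0 5 0" --pt "0 0 0.02 0 0 5 0" --pt "0 0 0.02 0 0 5 0"

```text
time: 14.57
position: [0.538, 0.24, 0.0992]
tool_rot: [-2.833, -1.357, -0.002]
ft_force: [-1.7, 0.6, 5.0]
grip_width: 0.679
grip_force: 60.0
```

```bash
python3 -c "
from h import *
s=ctrl.get_state();print(s['position'],s['tool_rot'],s['ft_force'],s['torque'],s['joint_positions'])"
```

```text
[0.538  0.24   0.0992] [-2.8328 -1.3571 -0.0017] [-1.749   0.6267  4.9585] [ 0.1011  0.4238 -0.3076] [ 0.2229  0.4032 -0.8353  1.7315  0.3239  1.1505 -1.3838]
```

Call:
step_arm --pt "0 0 0.02 0 0 5 0" --pt "0 0 0.02 0 0 5 0" --pt "0 0 0.02 0 0 5 0" --pt "0 0 0.02 0 0 5 0" --pt "0 0 0.02 0 0 5 0"

```text
time: 14.98
position: [0.5376, 0.2402, 0.0999]
tool_rot: [-2.471, -1.939, -0.001]
ft_force: [-0.8, 0.5, 3.5]
grip_width: 0.683
grip_force: 60.0
```

Call:
step_arm --pt "0 0 0.02 0 0 5 0" --pt "0 0 0.02 0 0 5 0" --pt "0 0 0.02 0 0 5 0" --pt "0 0 0.02 0 0 5 0" --pt "0 0 0.02 0 0 5 0"

```text
time: 15.4
position: [0.537, 0.2401, 0.1005]
tool_rot: [-1.992, -2.428, 0.0]
ft_force: [-2.9, 0.3, 2.5]
grip_width: 0.679
grip_force: 60.0
```

```bash
python3 -c "
from h import *
s=ctrl.get_state();print(s['position'],s['tool_rot'],s['ft_force'],s['torque'],s['joint_positions'])"
```

```text
[0.537  0.2401 0.1005] [-1.9919 -2.4281  0.0002] [-2.8625  0.2915  2.5086] [-0.0131  0.5105 -0.0903] [ 0.3418  0.4671 -1.0041  1.7275  0.4218  1.1833 -0.5812]
```

Call:
step_arm --pt "0 0 0.02 0 0 4 0" --pt "0 0 0.02 0 0 4 0" --pt "0 0 0 0 0 3 0" --pt "0 0 0 0 0 2 0" --pt "0 0 0 0 0 0 0"

```text
time: 15.82
position: [0.5368, 0.2399, 0.1005]
tool_rot: [-1.708, -2.635, 0.001]
ft_force: [-2.2, 0.2, 1.0]
grip_width: 0.686
grip_force: 60.0
```

Run:
```python
from h import *
s=ctrl.get_state();print(s['position'],s['tool_rot'],s['ft_force'],s['torque'],s['joint_positions'])
```

```text
[0.5368 0.2399 0.1005] [-1.7083 -2.6348  0.0008] [-2.2181  0.1667  1.0349] [-0.0499  0.4372 -0.0003] [ 0.3715  0.4891 -1.0492  1.7267  0.4521  1.1944 -0.379 ]
```

Torque has dropped to zero, so the threads are free. I lift gently.

Call:
step_arm --pt "0 0 0.1 0 0 0 0" --pt "0 0 0.1 0 0 0 0" --pt "0 0 0.1 0 0 0 0" --pt "0 0 0.1 0 0 0 0" --pt "0 0 0 0 0 0 0"

```text
time: 16.23
position: [0.5378, 0.2395, 0.1047]
tool_rot: [1.711, 2.634, 0.0]
ft_force: [-0.6, -0.4, -0.7]
grip_width: 0.678
grip_force: 60.0
```

Call:
step_arm --pt "0 0 0.1 0 0 0 0" --pt "0 0 0.1 0 0 0 0" --pt "0 0 0.1 0 0 0 0" --pt "0 0 0.1 0 0 0 0" --pt "0 0 0 0 0 0 0"

```text
time: 16.65
position: [0.5379, 0.2393, 0.1089]
tool_rot: [1.711, 2.634, 0.0]
ft_force: [-1.6, 0.2, -0.7]
grip_width: 0.678
grip_force: 60.0
```

Call:
step_arm --pt "0 0 0.2 0 0 0 0" --pt "0 0 0.3 0 0 0 0" --pt "0 0 0.3 0 0 0 0" --pt "0 0 0.3 0 0 0 0" --pt "0 0 0.2 0 0 0 0"

```text
time: 17.07
position: [0.5381, 0.2396, 0.1223]
tool_rot: [1.71, 2.634, 0.001]
ft_force: [-1.1, -0.0, -0.1]
grip_width: 0.682
grip_force: 60.0
```

Call:
step_arm --pt "0 0 0 0 0 0 0" --pt "0 0 0 0 0 0 0" --pt "0 0 0 0 0 0 0" --pt "0 0 0 0 0 0 0" --pt "0 0 0 0 0 0 0"

```text
time: 17.48
position: [0.5376, 0.2394, 0.1214]
tool_rot: [-1.711, -2.635, 0.0]
ft_force: [-0.1, -0.6, -1.0]
grip_width: 0.681
grip_force: 60.0
```

Run:
```python
from h import *
print(ctrl.get_state())
im,_=ctrl.get_image("scene")
b=cv2.resize(im[150:270,330:450],(600,600),interpolation=cv2.INTER_CUBIC)
cv2.imwrite("pics/f.png",cv2.convertScaleAbs(b,alpha=1.8)[:,:,::-1])
```

```text
{'time': 17.4833, 'joint_positions': array([ 0.3846,  0.4675, -1.064 ,  1.7058,  0.4317,  1.2275, -0.3647]), 'qd': array([ 0.0008, -0.0006,  0.0002,  0.0001, -0.0008,  0.0021,  0.0015]), 'joint_torque': array([  0.005 , -38.2574, -12.3937, -27.5907,  -0.0661,   0.0094,
        -0.0001]), 'position': array([0.5376, 0.2394, 0.1214]), 'tool_rot': array([-1.7106, -2.6349,  0.0004]), 'ft_force': array([-0.1204, -0.595 , -1.0188]), 'torque': array([ 0.0127, -0.1445,  0.0023]), 'grip_force': 59.99969121767208, 'grip_width': 0.6807204713570709}
```

View pics/f.png

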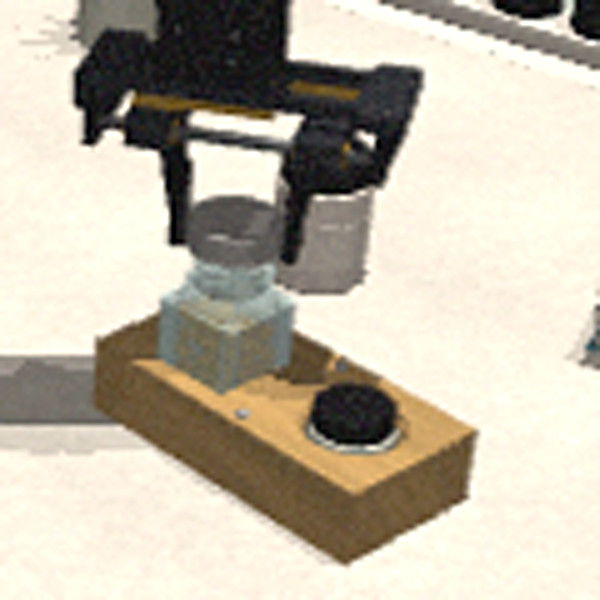

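The lid at crop (238,230) is held level above the jar. The neck shows below it, and the jar body is down in the well. Time to hand it in.

```bash
python3 -c "
from bench import ctrl
print(ctrl.close_job())"
```

```text
the job is handed in; nothing more can be done
None
```

The job is handed in: the jar stands in the square well, and the unscrewed lid is held level about 1 cm above its mouth; no verdict came back.

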